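# Hold the cutter tin and draw off its lid

### The job

Push the keeper fork of the bench holder fully home over the foot of the cutter tin, so that the tin is held down. Then draw the tight lid straight up off the tin and set it down gently, right way up and flat, inside the pan. Leave the fork home and the tin standing in the holder, keep the lid level throughout, and do not disturb the scale, the jug or the scraper.

Things in the scene. Friction and masses are not known exactly. Their poses are not given: they have to be found in the camera images.
- holder: Fixed low bench holder, white bed 126 (x) by 256 (y) by 8 mm with an aluminium rail 28 mm high along each long side. Origin: underside centre, on the bench. The tin stands on the bed (8 mm up) near the +y end, its centre at y = +60 mm; kerbs 5 to 6 mm high locate its foot. The keeper fork slides along the holder's own +y, towards the tin.
- fork (a joint): Travel of the keeper fork along the holder's +y, m: 0 = fully open (clear of the tin), 0.078 = fully home against its stop, both tines over the tin's foot, 2 mm above it. Stiff: about 2 N to slide; stays where it is left.
- fork_grip (a point): Point on the black upright handle of the fork, on its centre line, 80 mm above the bench. The handle is 30 mm (holder x) by 14 mm (holder y, the sliding direction) and stands from 24 to 98 mm above the bench; axes as the holder's. At home it is 95 mm from the tin's centre, leaving 33 mm between handle and lid.
- tin: Loose aluminium tin with metal cutting tubes inside, about 0.4 kg. Origin: centre of its underside. Foot flange 98 (x) by 100 (y) by 6 mm; body 60 (x) by 100 (y) mm, rim 95 mm above the origin. Sprung rubber strips near the rim grip the lid over its whole stroke: the lid's pull lifts the whole tin unless the fork holds it.
- lid: Loose deep aluminium lid, 70 (x) by 110 (y) by 75 mm high plus handle, 0.16 kg, axes parallel to the tin's and the holder's. Origin: centre of its open lower edge plane. Seated, it is 24 mm above the tin's origin and overlaps the tin's walls by 71 mm, with 2 mm play all round; it takes about 8 to 17 N straight up to draw off, over nearly the whole 71 mm.
- lid_grip (a point): Point on the lid's wooden handle block, 98 mm above the lid's origin, on its centre line. The block is 56 mm (lid x) by 16 mm (lid y) and runs from 75 to 115 mm above the lid's origin; grip it across its 16 mm.
- pan: Fixed steel pan 210 (x) by 240 (y) by 25 mm high outside, with a 13 mm flange around the rim, wall and floor 4 mm thick, white paper on the floor. Origin: underside centre, on the bench. The whole lid must stand on its floor.
- scale: Grey kitchen scale 130 by 170 by 30 mm with round steel plate; origin under its centre. Bystander.
- jug: Clear plastic jug, 90 mm wide, 110 mm high, one handle; origin under its centre. Bystander.
- scraper: Green dough scraper lying flat, 100 by 170 by 6 mm; origin under its middle. Bystander.
There are look-alikes about, which are no part of the job. What is shaped like the lid but blue is not meant.

How it is judged:
By the outcome, as a careful person would: the job done as asked, in the order asked, and still so for the second after the job is handed in, with the robot touching nothing.
It also fails if it takes over 58 s, if anything falls off the work surface, if the arm or the gripper's body presses on something with over 40 N, if the wrist force passes 120 N, or if a joint passes its speed limit or range.

### The arm

A 6-joint arm with a two-finger parallel gripper is mounted at the origin on the work surface. World frame = base frame: x ahead of the robot, y to its left, z up, the work surface at z = 0. Lengths are in m, angles in rad, forces in N, time in s.
With the tool pointing down it reaches from about 0.325 to 1 m from the base axis. Payload 5.1 kg.
Tool frame: the origin (TCP) lies between the finger pads; the fingertips stand 25 mm ahead of it and the grasp point (between the pads) lies 6 mm ahead of it (manip.finger_overhang is the distance from the TCP to the fingertips, in m); x points along the fingers, y is the direction in which the jaws open and shut, and the axes are right-handed (so a half turn about x gives the same grasp; the last joint's range is limited). The gripper opens to 85 mm and grips with 20 to 120 N. Pads are 22 mm wide; open, the fingers measure 114 mm over their backs; the gripper's body (76 mm by 85 mm) begins 54 mm behind the grasp point. The pads swing forward as they close: fully open they stand 13 mm farther back than shut.
Start: joints at [-1.204, 0.124, 1.65, -0, 1.367, -0.083], TCP at [0.283, -0.585, 0.256] pointing down, gripper open.
Joint ranges: [-2.61, 2.61], [-1.02, 2.33], [0.03, 2.71], [-1.35, 4.49], [0.32, 2.68], [-2.91, 2.91]. Speed limits (rad/s): [2.57, 2.57, 3.14, 3.14, 3.14, 3.14].

### API

Orientations are given as a unit quaternion [x, y, z, w].
In Python, from bench import readout, cams, hand_in, manip gives the robot as it stands.
- The arm moves only by the tool move_arm, never from a script. Its arguments are lists of equal length, an entry for each row: "dp": the shift along the tool's x, y, z in cm, a list of three; "yaw": the turn about the tool's x in rad. A call has 1 to 8 rows; each row shifts and turns the commanded pose from where the row before left it, along the tool's axes as they then stand; what a row does not reach is not made up. A row lasts 1/10 s, in which the tool goes at most 50 mm and 8.59 degrees, less where a joint would pass 70% of its speed; a pose out of reach is approached as far as the arm can. A call with a gripper value outside its range is refused whole. "grip" is the opening, from 0 (shut) to 1 (fully open), set as the call begins (left out, the last holds). The fingers move at their own pace and stop on an object; the grip force is fixed at half the most. Time passes only in rows, so rows that do not move let the fingers close. It gives the time, the measured TCP pose, the force and the opening at its end, in the units of the state.
- readout.observe(): the state, without advancing time (a new reading comes with each control period).
- cams.capture(name): name is "scene" or "top" or "wrist"; returns the picture (384x512x3 uint8, red, green, blue); there is no depth.
- cams.camera_model(name): a dict with "fx", "fy", "cx", "cy" (pixels), "distortion" ([k1, k2, p1, p2, k3] as OpenCV has them; the pictures are not rectified), "view" (4x4, takes a point from world to camera coordinates); the wrist camera has in their place "T_tool_cam" (4x4, takes a point from camera to tool coordinates, whose origin is the TCP and whose axes are the tool frame's). Camera axes: x right, y up, looking along -z (the intrinsics and any distortion apply to the point x, -y, -z); pixel columns grow to the right and rows downward; lengths in m; the calibration is good to about 2 mm. A picture is of the moment at which its call begins: read the wrist's pose just before it. camera_model takes no time and is no camera call.
- hand_in(): hands the job in, once; it reports no verdict.
The state is a dict: "clock": time; "joint_positions": joint angles; "joint_vel": joint speeds; "joint_efforts": joint torques, N m; "eef_pos": TCP position; "ee_rot": TCP orientation; "wrist_force": force on the tool from outside, world axes, zero at the start; "torque": the same for the moment, N m; "width": finger opening in m.
Only numpy, scipy, OpenCV 4.12 (cv2) and the standard library are available. Lean on these libraries where they do the work, as an engineer would, in place of code of your own. Each camera call takes 0.05 s, during which the arm holds its last target. There are 200 camera calls.

## Working session

There is one attempt and no reset: what is moved stays moved. The work goes in short steps, Python scripts to look and compute and a tool call to move; the robot and the scene stay as the last step left them, time stands still between calls to the robot, and variables do not carry over. Pictures are saved under pics/ and viewed, about 8 in all and at most 12, crops included, and the job is handed in when it is done.

Besides the shell and the picture viewer there is one more tool, called as name([rows], argument=value, ...), one row to a line, values as JSON. move_arm: Moves the arm, as the interface text tells. Its arguments: {"type":"object","properties":{"dp":{"type":"array"},"yaw":{"type":"array"},"grip":{"type":"number"}},"required":["dp","yaw"]}

```bash
mkdir -p pics; ls; python3 - <<'E'
from bench import readout,cams,manip
import cv2,json,numpy as np
s=readout.observe();print({k:np.round(v,3).tolist() for k,v in s.items()})
for n in("scene","top"):
    cv2.imwrite(f"pics/{n}0.png",cv2.resize(cams.capture(n)[:,:,::-1],None,fx=1.5,fy=1.5))
    m=cams.camera_model(n);print(n,{k:np.round(v,4).tolist() for k,v in m.items()})
print(cams.camera_model("wrist"))
E
```

```text
pics
{'clock': 0.0, 'joint_positions': [-1.204, 0.125, 1.652, -0.0, 1.368, -0.083], 'joint_vel': [0.0, 0.0, 0.0, 0.001, 0.0, -0.001], 'joint_efforts': [-0.003, -42.362, -36.545, -0.0, 0.007, 0.0], 'eef_pos': [0.282, -0.585, 0.255], 'ee_rot': [-0.689, -0.158, 0.689, -0.157], 'wrist_force': [0.105, 0.435, 0.166], 'torque': [0.024, 0.023, -0.021], 'width': 0.086}
scene {'fx': 435.5128, 'fy': 435.5128, 'cx': 261.4366, 'cy': 192.8439, 'distortion': [0.0453, 0.0, 0.0, 0.0, 0.0], 'view': [[0.828, 0.5604, 0.0176, -0.4874], [-0.4378, 0.6266, 0.6447, 0.1798], [0.3502, -0.5416, 0.7642, -1.5078], [0.0, 0.0, 0.0, 1.0]]}
top {'fx': 453.6728, 'fy': 453.6728, 'cx': 247.6926, 'cy': 192.8467, 'distortion': [-0.1756, 0.0, 0.0, 0.0, 0.0], 'view': [[0.0772, -0.997, 0.0018, -0.0366], [0.9751, 0.0759, 0.2084, -0.6047], [-0.2079, -0.0143, 0.978, -1.2875], [0.0, 0.0, 0.0, 1.0]]}
{'fx': 275.98555010149227, 'fy': 275.98555010149227, 'cx': 257.5434075413508, 'cy': 188.0382338472274, 'distortion': array([-0.05880263,  0.        ,  0.        ,  0.        ,  0.        ]), 'T_tool_cam': array([[ 1.59479711e-04,  2.79966850e-01, -9.60009655e-01,
        -1.17681908e-01],
       [ 9.99999832e-01,  4.90301740e-04,  3.09109306e-04,
         4.88711622e-04],
       [ 5.57234763e-04, -9.60009543e-01, -2.79966725e-01,
        -7.12339509e-02],
       [ 0.00000000e+00,  0.00000000e+00,  0.00000000e+00,
         1.00000000e+00]])}
```

View pics/scene0.png

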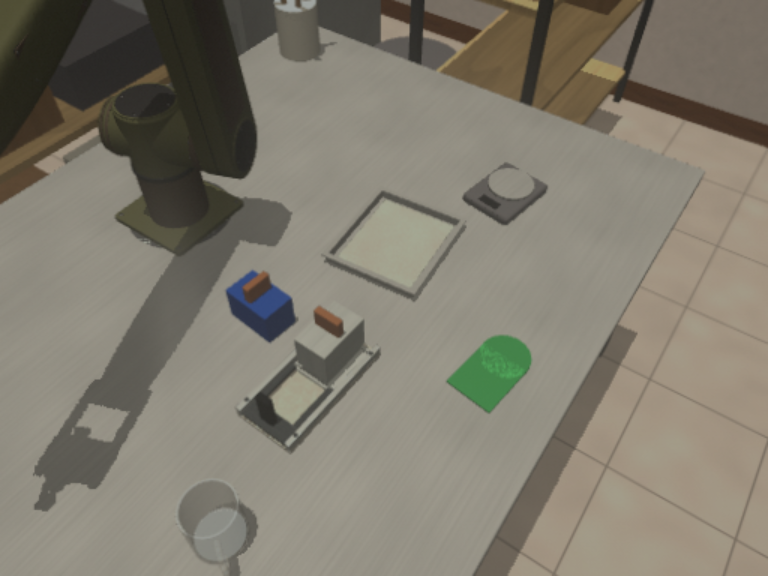

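View pics/top0.png

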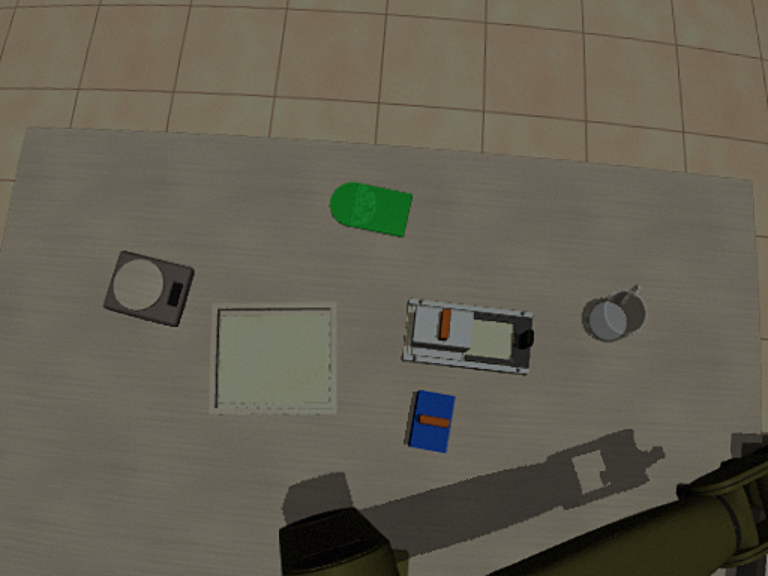

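The scene picture shows the lidded tin in the holder (lid block at ~(328,321)) and the fork handle (267,407). The pan is at ~(397,243), and the blue decoy at (260,305). In the top picture the lid block is ~(446,323), the fork handle ~(524,339), the holder corners (408,298)…(527,374) and the pan corners (211,304)…(336,414).

```bash
cat > h.py <<'E'
import numpy as np,cv2
from bench import cams,readout
from scipy.spatial.transform import Rotation as R
F=np.diag([1,-1,-1,1.])
def mats(n,s=None):
    m=cams.camera_model(n)
    K=np.array([[m['fx'],0,m['cx']],[0,m['fy'],m['cy']],[0,0,1]]);d=np.array(m['distortion'])
    if n=='wrist':
        T=np.eye(4);T[:3,:3]=R.from_quat(s['ee_rot']).as_matrix();T[:3,3]=s['eef_pos']
        V=F@np.linalg.inv(T@m['T_tool_cam'])
    else: V=F@np.array(m['view'])
    return K,d,V
def back(n,px,z,s=None,scale=1.):
    K,d,V=mats(n,s)
    u=cv2.undistortPoints(np.array(px,float).reshape(-1,1,2)/scale,K,d)[:,0]
    C=np.linalg.inv(V);r=np.c_[u,np.ones(len(u))]@C[:3,:3].T;o=C[:3,3]
    z=np.broadcast_to(z,len(r));return o+r*((z-o[2])/r[:,2])[:,None]
def proj(n,P,s=None):
    K,d,V=mats(n,s);return cv2.projectPoints(np.array(P,float).reshape(-1,3),cv2.Rodrigues(V[:3,:3])[0],V[:3,3],K,d)[0][:,0]
E
python3 - <<'E'
from h import *
np.set_printoptions(precision=4,suppress=True)
h=back('top',[(408,298),(533,312),(527,374),(403,361)],.028,scale=1.5);print(h,h.mean(0))
e=(h[0]-h[1]+h[3]-h[2])/2;print('len',np.hypot(*e[:2]),'y-axis ang',np.arctan2(e[1],e[0]),'wid',np.linalg.norm(h[0]-h[3]))
p=back('top',[(211,304),(337,302),(336,414),(209,414)],.025,scale=1.5);print(p,p.mean(0))
print('lidblk',back('top',[(446,321)],.147,scale=1.5),back('scene',[(329,317)],.147,scale=1.5))
print('fork',back('top',[(525,334)],.098,scale=1.5),back('scene',[(264,397)],.098,scale=1.5))
s=readout.observe();print(R.from_quat(s['ee_rot']).as_matrix())
E
```

```text
[[ 0.6009 -0.0646  0.028 ]
 [ 0.5915 -0.3223  0.028 ]
 [ 0.4638 -0.3144  0.028 ]
 [ 0.472  -0.0632  0.028 ]] [ 0.532  -0.1911  0.028 ]
len 0.25461165719854295 y-axis ang 1.5362477063692785 wid 0.1289611888036784
[[0.5575 0.3373 0.025 ]
 [0.582  0.079  0.025 ]
 [0.3568 0.0615 0.025 ]
 [0.3347 0.3149 0.025 ]] [0.4578 0.1982 0.025 ]
lidblk [[ 0.5389 -0.1327  0.147 ]] [[ 0.5444 -0.1345  0.147 ]]
fork [[ 0.5335 -0.2918  0.098 ]] [[ 0.5333 -0.2996  0.098 ]]
[[-0.0007  0.4347 -0.9006]
 [ 0.0018 -0.9006 -0.4347]
 [-1.     -0.0019 -0.0002]]
```

move_arm([
  [0, 0, 0],
  [0, 0, 0],
  [0, 0, 0],
  [0, 0, 0],
  [0, -2.5, -2.5],
  [0, -2.5, -2.5],
  [0, -2.5, -2.5],
  [0, -2.5, -2.5],
], yaw=[0.121, 0.121, 0.121, 0.121, 0, 0, 0, 0], grip=0)

```text
clock: 0.9
eef_pos: [0.3865, -0.4876, 0.2556]
ee_rot: [-0.707, 0.012, 0.707, 0.013]
wrist_force: [0.3, -0.2, -0.1]
width: 0.0001
```

move_arm([
  [0, -2.5, -2.5],
  [0, -2.5, -2.5],
  [0, -2.5, -2.5],
  [0, -2.5, -2.5],
  [0, -2.5, -2.5],
  [0, 0, -1],
  [0, 0, 0],
  [0, 0, 0],
], yaw=[0, 0, 0, 0, 0, 0, 0, 0])

```text
clock: 1.7
eef_pos: [0.5246, -0.369, 0.2558]
ee_rot: [-0.707, 0.012, 0.707, 0.012]
wrist_force: [-0.0, -0.9, 0.4]
width: -0.0004
```

```bash
cat > look.py <<'E'
import sys,json;from h import *
n,f=sys.argv[1:3];s=readout.observe();im=cams.capture(n)
json.dump({k:np.array(v).tolist() for k,v in s.items()},open(f'pics/{f}.json','w'))
cv2.imwrite(f'pics/{f}.png',cv2.resize(im[:,:,::-1],None,fx=1.5,fy=1.5))
print(s['clock'],np.round(s['eef_pos'],4),np.round(R.from_quat(s['ee_rot']).as_matrix(),3).tolist(),s['width'],np.round(s['wrist_force'],2))
E
python3 look.py wrist w1
```

```text
1.7 [ 0.5246 -0.369   0.2558] [[-0.001, -0.035, -0.999], [0.0, -0.999, 0.035], [-1.0, -0.0, 0.001]] -0.00036988584247546317 [-0.03 -0.9   0.41]
```

View pics/w1.png

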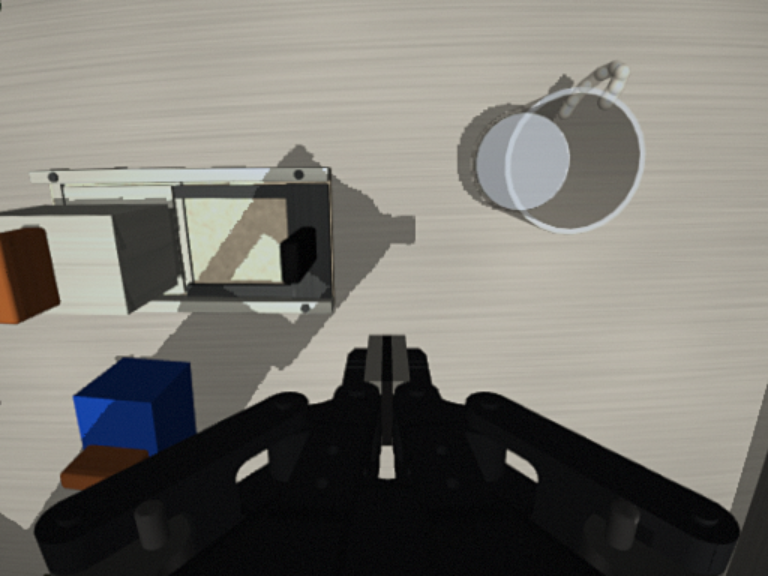

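Wrist view: the holder is aligned with the image, its near-end corners at (332,168) and (333,310), the fork handle at ~(299,255) and the fingertips at (387,345). The jug is at (555,160), well clear.

```bash
python3 - <<'E'
import json;from h import *
s=json.load(open('pics/w1.json'))
np.set_printoptions(precision=4,suppress=True)
c=back('wrist',[(332,168),(333,310)],.028,s,1.5);print(c,c.mean(0))
y=np.array([.035,.999,0]);m=c.mean(0)
o=m+.128*y;print('holder',o,'fork open',o-.113*y,'home',o-.035*y,'tin',o+.06*y)
import itertools
for yy in(-.113,):
  b=o+yy*y;x=np.array([.999,-.035,0])
  for z in(.03,.098):print(z,proj('wrist',[[*(b+a*.015*x+d*.007*y)[:2],z] for a,d in((1,1),(1,-1),(-1,-1),(-1,1))],s)*1.5)
print('tips',proj('wrist',[np.array(s['eef_pos'])-[0,0,.025]],s)*1.5)
E
```

```text
[[ 0.5926 -0.3277  0.028 ]
 [ 0.4708 -0.32    0.028 ]] [ 0.5317 -0.3239  0.028 ]
holder [ 0.5362 -0.196   0.028 ] fork open [ 0.5322 -0.3089  0.028 ] home [ 0.535 -0.231  0.028] tin [ 0.5383 -0.1361  0.028 ]
0.03 [[305.1862 225.0338]
 [321.9202 224.9835]
 [323.3998 260.0542]
 [307.046  260.0739]]
0.098 [[286.2603 240.0008]
 [306.8641 239.944 ]
 [309.1441 282.566 ]
 [289.123  282.5679]]
tips [[385.5942 357.3372]]
```

move_arm([
  [3.5, 0, -0.4],
  [3.5, 0, -0.4],
  [3.5, 0, 0],
  [3.5, 0, 0],
  [3.5, 0, 0],
  [0, 0, 0],
  [0, -1, 0],
  [0, -1, 0],
], yaw=[0, 0, 0, 0, 0, 0, 0, 0])

```text
clock: 2.55
eef_pos: [0.5348, -0.3497, 0.0841]
ee_rot: [0.708, -0.013, -0.706, -0.012]
wrist_force: [0.3, -0.1, -0.2]
width: 0.0002
```

move_arm([
  [0, -0.8, 0],
  [0, -0.8, 0],
  [0, -0.8, 0],
  [0, -0.8, 0],
  [0, -0.8, 0],
  [0, -0.8, 0],
  [0, 0, 0],
  [0, 0, 0],
], yaw=[0, 0, 0, 0, 0, 0, 0, 0])

```text
clock: 3.35
eef_pos: [0.5364, -0.3, 0.0825]
ee_rot: [0.708, -0.012, -0.706, -0.012]
wrist_force: [1.1, 0.4, 6.4]
width: -0.0
```

```bash
python3 look.py wrist w2
```

```text
3.35 [ 0.5364 -0.3     0.0825] [[0.002, -0.034, -0.999], [0.0, -0.999, 0.034], [-1.0, -0.0, -0.002]] -1.5578604046355848e-05 [1.13 0.39 6.42]
```

View pics/w2.png

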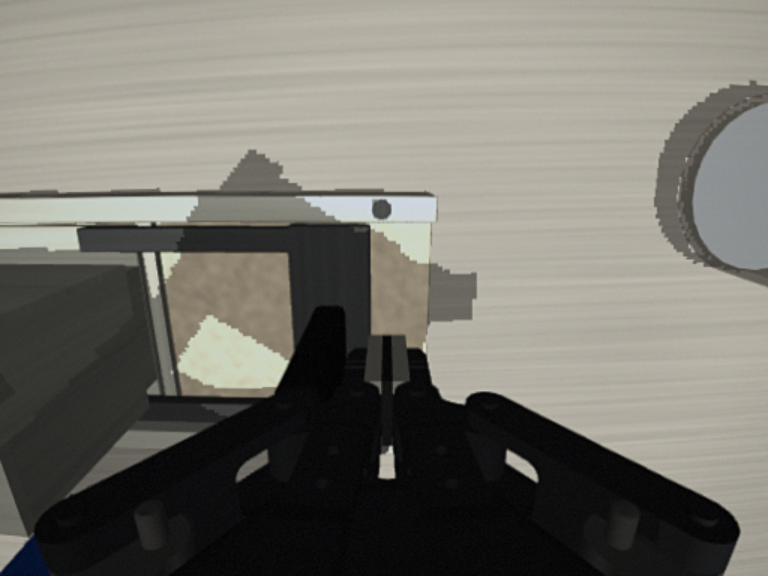

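The fork base has left a white strip behind it (371–430), so the fork is sliding with the fingers behind the handle at (330,340).

move_arm([
  [0, -0.7, 0],
  [0, -0.7, 0],
  [0, -0.7, 0],
  [0, -0.7, 0],
  [0, -0.7, 0],
  [0, -0.5, 0],
  [0, 0, 0],
  [0, 0, 0],
], yaw=[0, 0, 0, 0, 0, 0, 0, 0])

```text
clock: 4.2
eef_pos: [0.5379, -0.2602, 0.0825]
ee_rot: [0.708, -0.012, -0.706, -0.012]
wrist_force: [0.8, 1.6, 6.1]
width: -0.0002
```

move_arm([
  [0, -0.2, 0],
  [0, -0.2, 0],
  [0, -0.2, 0],
  [0, 0, 0],
], yaw=[0, 0, 0, 0])

```text
clock: 4.6
eef_pos: [0.5382, -0.2548, 0.0826]
ee_rot: [0.708, -0.012, -0.706, -0.012]
wrist_force: [0.8, -1.3, 5.7]
width: -0.0
```

move_arm([
  [0, -0.2, 0],
  [0, -0.2, 0],
  [0, -0.2, 0],
  [0, 0, 0],
], yaw=[0, 0, 0, 0])

```text
clock: 5.0
eef_pos: [0.5384, -0.2516, 0.0833]
ee_rot: [0.708, -0.014, -0.706, -0.01]
wrist_force: [0.3, -10.1, 5.1]
width: 0.0
```

move_arm([
  [0, -0.2, 0],
  [0, -0.2, 0],
  [0, 0, 0],
], yaw=[0, 0, 0])

```text
clock: 5.3
eef_pos: [0.5388, -0.2495, 0.0843]
ee_rot: [0.709, -0.015, -0.705, -0.008]
wrist_force: [-1.5, -16.5, 7.2]
width: -0.0002
```

move_arm([
  [0, 1.5, 0],
  [0, 1.5, 0],
  [-4, 0, 0],
  [-4, 0, 0],
  [-4, 0, 0],
  [-4, 0, 0],
  [-2, 0, 0],
  [0, 0, 0],
], yaw=[0, 0, 0, 0, 0, 0, 0, 0])

```text
clock: 6.1
eef_pos: [0.5376, -0.2757, 0.2648]
ee_rot: [0.709, -0.013, -0.705, -0.011]
wrist_force: [-0.3, -0.2, -0.7]
width: 0.0003
```

move_arm([
  [0, -3, 0],
  [0, -3, 0],
  [0, -3, 0],
  [0, -3, 0],
  [0, -2, 0],
  [0, 0, 0],
  [0, 0, 0],
], yaw=[0, 0, 0, 0, 0, 0, 0], grip=1)

```text
clock: 6.8
eef_pos: [0.5404, -0.1347, 0.259]
ee_rot: [-0.706, 0.011, 0.708, 0.012]
wrist_force: [-0.2, 0.1, 0.7]
width: 0.0856
```

```bash
python3 look.py wrist w3
```

```text
6.8 [ 0.5404 -0.1347  0.259 ] [[-0.004, -0.033, -0.999], [0.001, -0.999, 0.033], [-1.0, -0.001, 0.004]] 0.0855859845881479 [-0.24  0.1   0.68]
```

View pics/w3.png

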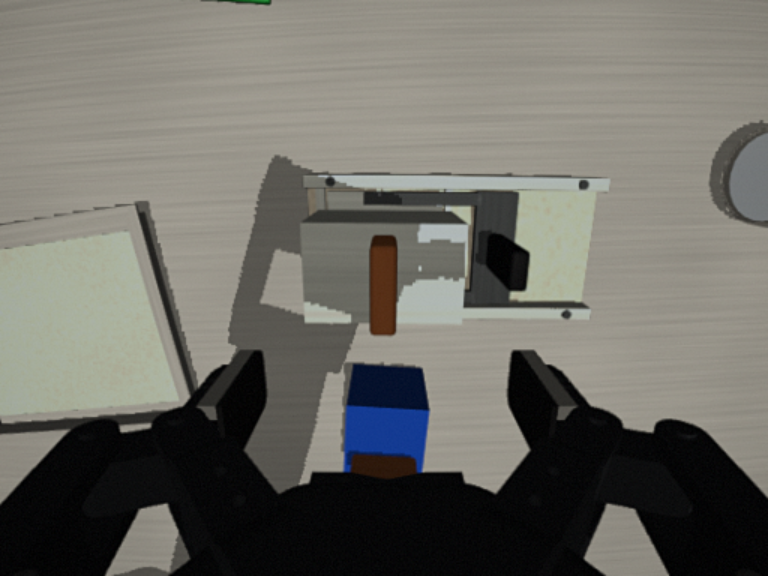

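Wrist view over the lid: block top is ~(371–396, 246–334), lid top corners (302,222) (468,222) (463,324) (304,324). The fork handle top is ~(513–528, 250–290), with the fork plate moved home.

```bash
python3 - <<'E'
import json;from h import *
s=json.load(open('pics/w3.json'))
np.set_printoptions(precision=4,suppress=True)
c=back('wrist',[(371,245),(397,245),(396,334),(370,334)],.147,s,1.5);print('blk',c,c.mean(0))
l=back('wrist',[(302,222),(468,222),(463,324),(304,324)],.107,s,1.5);print('lid',l,l.mean(0))
r=back('wrist',[(304,176),(608,179),(589,318)],.028,s,1.5);print('rail',r)
e=r[0]-r[1];print('y tilt',e[0]/e[1],(c[0]-c[3])[:2],(l[0]-l[3])[:2],(l[1]-l[2])[:2],(l[0]-l[1]),(l[3]-l[2]))
f=back('wrist',[(528,248),(527,290)],.098,s,1.5);print('fork',f)
E
```

```text
blk [[ 0.5665 -0.1272  0.147 ]
 [ 0.566  -0.1418  0.147 ]
 [ 0.5117 -0.1397  0.147 ]
 [ 0.5122 -0.1241  0.147 ]] [ 0.5391 -0.1332  0.147 ]
lid [[ 0.5753 -0.081   0.107 ]
 [ 0.5717 -0.1893  0.107 ]
 [ 0.5001 -0.1873  0.107 ]
 [ 0.5039 -0.0758  0.107 ]] [ 0.5378 -0.1334  0.107 ]
rail [[ 0.6023 -0.0693  0.028 ]
 [ 0.5926 -0.3216  0.028 ]
 [ 0.4688 -0.3179  0.028 ]]
y tilt 0.038375321358927156 [ 0.0542 -0.003 ] [ 0.0715 -0.0051] [ 0.0715 -0.002 ] [0.0037 0.1083 0.    ] [0.0037 0.1115 0.    ]
fork [[ 0.5511 -0.233   0.098 ]
 [ 0.5207 -0.2342  0.098 ]]
```

move_arm([
  [3, -0.1, 0.1],
  [3, 0, 0],
  [3, 0, 0],
  [2, 0, 0],
  [1, 0, 0],
  [0, 0, 0],
], yaw=[0, 0, 0, 0, 0, 0])

```text
clock: 7.45
eef_pos: [0.539, -0.1343, 0.1392]
ee_rot: [-0.706, 0.012, 0.708, 0.013]
wrist_force: [0.2, 0.0, 0.6]
width: 0.0852
```

move_arm([
  [0, 0, 0],
], yaw=[0])

```text
clock: 7.55
eef_pos: [0.5407, -0.1346, 0.1421]
ee_rot: [0.707, -0.012, -0.707, -0.012]
wrist_force: [0.3, -0.1, 1.1]
width: 0.0859
```

move_arm([
  [0, 0, 0],
  [0, 0, 0],
  [0, 0, 0],
  [0, 0, 0],
  [0, 0, 0],
  [0, 0, 0],
], yaw=[0, 0, 0, 0, 0, 0], grip=0)

```text
clock: 8.15
eef_pos: [0.5403, -0.1337, 0.1415]
ee_rot: [0.707, -0.012, -0.707, -0.012]
wrist_force: [0.4, 1.2, 1.6]
width: 0.0149
```

move_arm([
  [-0.3, 0, 0],
  [-0.3, 0, 0],
  [-0.3, 0, 0],
  [-0.3, 0, 0],
  [0, 0, 0],
], yaw=[0, 0, 0, 0, 0])

```text
clock: 8.65
eef_pos: [0.5385, -0.1333, 0.1514]
ee_rot: [-0.705, 0.012, 0.709, 0.013]
wrist_force: [-0.7, 1.1, -18.1]
width: 0.0153
```

move_arm([
  [-0.5, 0, 0],
  [-0.5, 0, 0],
  [-0.5, 0, 0],
  [-0.5, 0, 0],
  [0, 0, 0],
], yaw=[0, 0, 0, 0, 0])

```text
clock: 9.15
eef_pos: [0.5399, -0.1339, 0.1744]
ee_rot: [-0.707, 0.012, 0.707, 0.012]
wrist_force: [-3.7, 0.4, -12.2]
width: 0.0154
```

```bash
python3 look.py scene s2
```

```text
9.15 [ 0.5399 -0.1339  0.1744] [[-0.001, -0.034, -0.999], [0.0, -0.999, 0.034], [-1.0, 0.0, 0.001]] 0.015360505470404299 [ -3.74   0.44 -12.24]
```

View pics/s2.png

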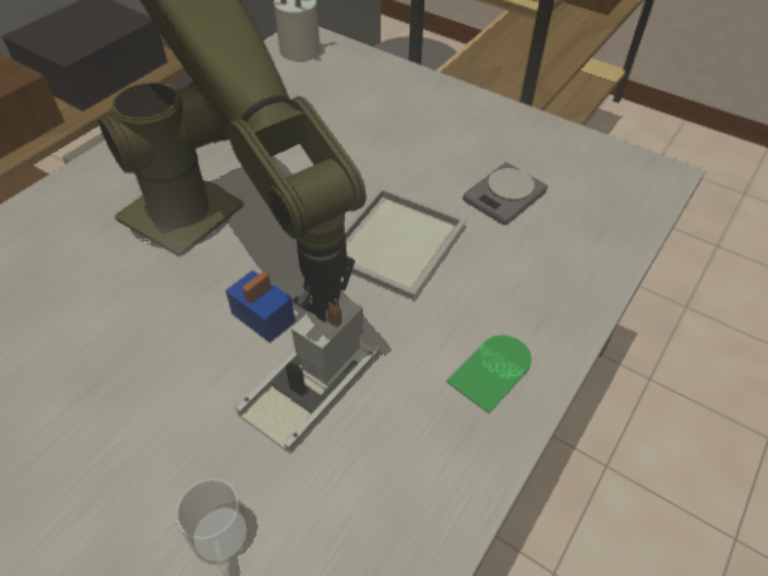

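The lid at ~(328,340) is rising with the gripper; the fork handle (296,378) stands next to the tin, home.

move_arm([
  [-0.6, 0, 0],
  [-0.6, 0, 0],
  [-0.6, 0, 0],
  [-0.6, 0, 0],
  [-0.6, 0, 0],
  [0, 0, 0],
], yaw=[0, 0, 0, 0, 0, 0])

```text
clock: 9.8
eef_pos: [0.5404, -0.134, 0.2049]
ee_rot: [0.707, -0.012, -0.707, -0.012]
wrist_force: [-3.7, 1.5, -11.7]
width: 0.0146
```

move_arm([
  [-0.6, 0, 0],
  [-0.6, 0, 0],
  [-0.6, 0, 0],
  [-0.6, 0, 0],
  [-0.6, 0, 0],
  [-0.6, 0, 0],
  [-0.6, 0, 0],
  [0, 0, 0],
], yaw=[0, 0, 0, 0, 0, 0, 0, 0])

```text
clock: 10.6
eef_pos: [0.5407, -0.1341, 0.2467]
ee_rot: [0.708, -0.012, -0.706, -0.012]
wrist_force: [1.3, -0.1, -0.7]
width: 0.0151
```

```bash
python3 look.py scene s3; python3 -c "
import cv2;a=cv2.imread('pics/s3.png');b=cv2.resize(a[200:470,180:420],None,fx=2,fy=2);cv2.imwrite('pics/s3c.png',b)"
```

```text
10.6 [ 0.5407 -0.1341  0.2467] [[0.002, -0.034, -0.999], [-0.001, -0.999, 0.034], [-1.0, 0.001, -0.002]] 0.015077425696764136 [ 1.27 -0.12 -0.68]
```

View pics/s3c.png

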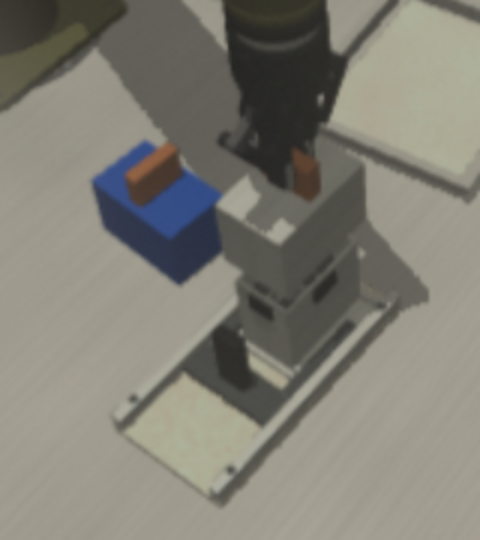

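The crop shows the lid clear above the open tin, the tin still seated in the holder, and the fork home. Now to the pan.

move_arm([
  [0, -1.0, 0.3],
  [0, -2, 0.6],
  [0, -3, 0.9],
  [0, -3, 0.9],
  [0, -3, 0.9],
  [0, -3, 0.9],
  [0, -3, 0.9],
  [0, -3, 0.9],
], yaw=[0, 0, 0, 0, 0, 0, 0, 0])

```text
clock: 11.45
eef_pos: [0.4832, 0.0798, 0.2447]
ee_rot: [-0.707, 0.012, 0.707, 0.012]
wrist_force: [-1.0, -0.0, -1.2]
width: 0.0149
```

move_arm([
  [0, -3, 0.9],
  [0, -3, 0.9],
  [0, -2.5, 0.7],
  [0, -2, 0.4],
  [0, -1.2, 0.2],
  [0, 0, 0],
  [0, 0, 0],
], yaw=[0, 0, 0, 0, 0, 0, 0])

```text
clock: 12.15
eef_pos: [0.4573, 0.1959, 0.245]
ee_rot: [-0.707, 0.012, 0.707, 0.012]
wrist_force: [-0.3, -0.4, -0.4]
width: 0.0151
```

```bash
python3 look.py top t2
```

```text
12.15 [0.4573 0.1959 0.245 ] [[-0.001, -0.034, -0.999], [-0.001, -0.999, 0.034], [-1.0, 0.001, 0.0]] 0.015084399044333981 [-0.34 -0.41 -0.4 ]
```

View pics/t2.png

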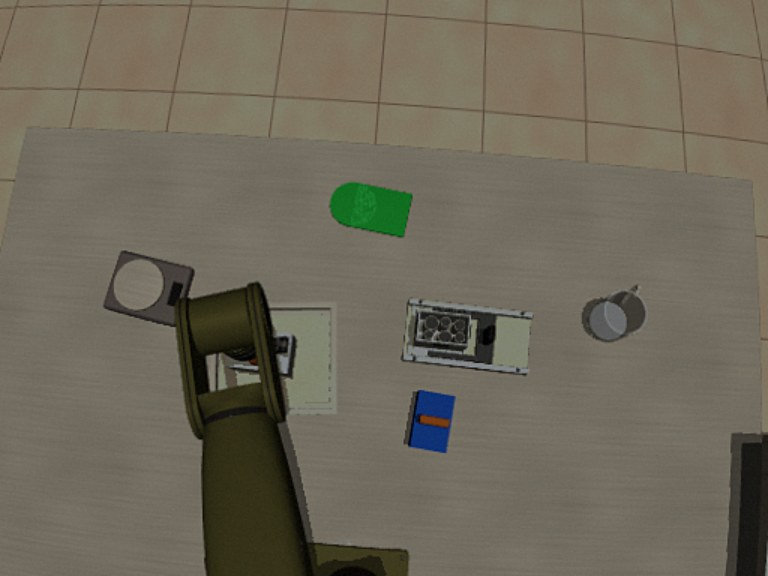

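Top view: the open tin with its tubes stands in the holder at (442,328), fork at (487,333), and the lid is over the pan (~(265,352)). Lowering.

move_arm([
  [2, 0, 0],
  [2.5, 0, 0],
  [2.5, 0, 0],
  [2, 0, 0],
  [1.5, 0, 0],
  [1, 0, 0],
  [0.5, 0, 0],
  [0, 0, 0],
], yaw=[0, 0, 0, 0, 0, 0, 0, 0])

```text
clock: 13.0
eef_pos: [0.4575, 0.1959, 0.1251]
ee_rot: [-0.707, 0.012, 0.707, 0.012]
wrist_force: [-0.1, 0.5, -1.8]
width: 0.015
```

move_arm([
  [0.2, 0, 0],
  [0.2, 0, 0],
  [0.2, 0, 0],
  [0, 0, 0],
], yaw=[0, 0, 0, 0])

```text
clock: 13.4
eef_pos: [0.4573, 0.1962, 0.1193]
ee_rot: [0.707, -0.012, -0.707, -0.012]
wrist_force: [-0.1, 0.8, -2.3]
width: 0.0148
```

move_arm([
  [0.1, 0, 0],
  [0.1, 0, 0],
  [0, 0, 0],
], yaw=[0, 0, 0])

```text
clock: 13.7
eef_pos: [0.4573, 0.1961, 0.1172]
ee_rot: [-0.707, 0.012, 0.707, 0.012]
wrist_force: [-0.2, 0.7, -1.1]
width: 0.0153
```

move_arm([
  [0.1, 0, 0],
  [0.1, 0, 0],
  [0, 0, 0],
], yaw=[0, 0, 0])

```text
clock: 14.0
eef_pos: [0.4573, 0.1961, 0.1151]
ee_rot: [-0.707, 0.012, 0.707, 0.012]
wrist_force: [-1.1, 0.9, -1.7]
width: 0.0153
```

move_arm([
  [0.1, 0, 0],
  [0, 0, 0],
], yaw=[0, 0])

```text
clock: 14.2
eef_pos: [0.4573, 0.1961, 0.1142]
ee_rot: [-0.707, 0.012, 0.707, 0.012]
wrist_force: [-0.0, -0.0, -1.8]
width: 0.0149
```

move_arm([
  [0.1, 0, 0],
  [0, 0, 0],
], yaw=[0, 0])

```text
clock: 14.4
eef_pos: [0.4576, 0.1962, 0.1136]
ee_rot: [0.707, -0.012, -0.707, -0.012]
wrist_force: [0.4, 0.1, -0.5]
width: 0.0151
```

move_arm([
  [0.1, 0, 0],
  [0, 0, 0],
], yaw=[0, 0])

```text
clock: 14.6
eef_pos: [0.4578, 0.1964, 0.1135]
ee_rot: [0.707, -0.012, -0.707, -0.012]
wrist_force: [-2.4, 1.1, 4.1]
width: 0.0153
```

move_arm([
  [0.1, 0, 0],
  [0, 0, 0],
], yaw=[0, 0])

```text
clock: 14.8
eef_pos: [0.4579, 0.1965, 0.1134]
ee_rot: [0.707, -0.012, -0.707, -0.012]
wrist_force: [-5.4, 0.5, 10.0]
width: 0.0153
```

move_arm([
  [-0.1, 0, 0],
  [0, 0, 0],
], yaw=[0, 0])

```text
clock: 15.0
eef_pos: [0.4578, 0.1964, 0.1134]
ee_rot: [0.707, -0.012, -0.707, -0.012]
wrist_force: [-3.0, 0.9, 6.9]
width: 0.0151
```

move_arm([
  [0, 0, 0],
  [0, 0, 0],
  [0, 0, 0],
  [0, 0, 0],
  [0, 0, 0],
  [0, 0, 0],
], yaw=[0, 0, 0, 0, 0, 0], grip=1)

```text
clock: 15.6
eef_pos: [0.4574, 0.1961, 0.1122]
ee_rot: [-0.707, 0.012, 0.707, 0.012]
wrist_force: [-0.2, -1.0, -0.8]
width: 0.0855
```

move_arm([
  [-1, 0, 0],
  [-2, 0, 0],
  [-3, 0, 0],
  [-3, 0, 0],
  [-3, 0, 0],
  [-3, 0, 0],
  [0, 0, 0],
], yaw=[0, 0, 0, 0, 0, 0, 0])

```text
clock: 16.3
eef_pos: [0.4597, 0.1969, 0.2689]
ee_rot: [0.711, -0.011, -0.703, -0.013]
wrist_force: [1.5, -0.4, 0.4]
width: 0.0857
```

```bash
python3 look.py wrist w4; python3 look.py scene s4; python3 - <<'E'
import cv2,numpy as np
a=cv2.imread('pics/w4.png');b=cv2.imread('pics/s4.png')[150:480,180:580]
a=cv2.resize(a,(400,300));cv2.imwrite('pics/end.png',np.hstack([cv2.copyMakeBorder(a,0,30,0,0,0),b]))
E
```

```text
16.3 [0.4597 0.1969 0.2689] [[0.01, -0.034, -0.999], [0.003, -0.999, 0.034], [-1.0, -0.003, -0.01]] 0.08574584465358988 [ 1.55 -0.44  0.41]
16.35 [0.4587 0.1966 0.2661] [[0.006, -0.034, -0.999], [0.002, -0.999, 0.034], [-1.0, -0.002, -0.006]] 0.08566242841977646 [ 0.39 -0.24 -0.99]
```

View pics/end.png

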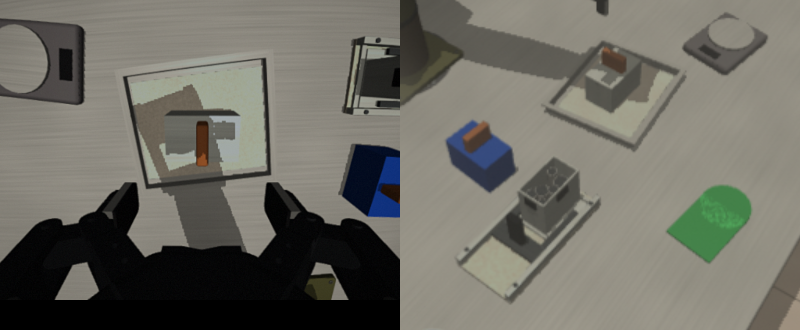

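The lid stands flat in the middle of the pan (wrist (202,140), scene (613,80)). The tin is in the holder with the fork home, and the bystanders have not moved. The gripper is clear.

```bash
python3 -c "
from bench import hand_in;print(hand_in())"
```

```text
the job is handed in; nothing more can be done
None
```

The job is done and handed in at about 16 s on the robot's clock. I pushed the fork home with the shut fingers, drew the lid straight up off the tin, and set it down in the middle of the pan.

- **Fork:** The push met the stop, with the side force rising from about 1 N to 16 N. Measured afterwards, the handle was about 94 mm from the tin's centre, against 95 mm nominal.
- **Lid:** It took about 12–18 N to draw off. It touched down on the pan floor with about 10 N, which I eased to 7 N before opening the gripper.
- **Last pictures:** The lid stands flat and right way up inside the pan. The tin is upright in the holder with the fork over its foot, and the gripper touches nothing. The scale and scraper look unmoved there. The jug was outside the final crop, but a top view taken after the lid was off showed it unmoved.
- **Unexplained reading:** While pushing the fork, the wrist showed about 6 N upward, which I put down to rubbing on the handle. It was gone once I backed off.

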